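# Half-open the water valve and show its marker to the camera by mirror

### The job

Open the bench water line's blue valve handle to half open (45 degrees, the green mark on its dial) and let go of it. Then turn the small inspection mirror by the red grip bar on its top until the camera beside it sees the handle's orange marker by reflection, which is when the green pointer under the mirror points straight at the marker. The mirror springs back if let go, so finish while still holding it steady at that angle with the gripper's fingers, and leave the loose things around it where they are.

Things in the scene. Friction and masses are not known exactly. Their poses are not given: they have to be found in the camera images.
- valve (a joint): valve handle opening in rad about a vertical axis: 0 closed (arm over the dial's first white mark), 0.785 half open (green mark), 1.571 fully open (second white mark). Grows clockwise seen from above; stiff with friction (0.1 N m), stays where it is left. Starts at 0 to 0.2
- valve_grip (a point): point on the valve's axis inside the handle's upright blue grip block, 102 mm above the surface. The block is 12 mm thick (this point's x) and 50 mm long (y), 86 to 116 mm above the surface; take it from above across its 12 mm. Turns with the handle: +y points along the thin arm to the orange marker, z up
- line: water line fixed to the bench: brass valve body under the blue handle, black dial (radius 50 mm, top 72 mm above the surface), steel pipe 190 mm long along x, top 54 mm above the surface. Origin on the surface under the valve's axis; the closed handle's arm points to +y, the fully open one to +x
- marker (a point): centre of the orange marker, an upright cylinder 30 mm across and 36 mm tall (73 to 109 mm above the surface) on the end of the valve handle's arm, 68 mm from the valve's axis; it moves round with the handle. This point is 90 mm above the surface
- mirror (a joint): the mirror's turn in rad about its vertical axis: 0 at its rest stop, up to 1.4, growing clockwise seen from above. A weak spring (0.02 N m at rest, 0.08 N m at 1.4) turns it back to 0 as soon as it is let go. It always starts at 0
- mirror_grip (a point): point on the mirror's axis inside the red grip bar on its top, 152 mm above the surface. The bar is 12 mm thick (this point's x) and 46 mm long (y), 135 to 165 mm above the surface; take it from above across its 12 mm. Turns with the mirror: x is the way the glass faces, y along the glass, z up. The glass below, 80 mm wide, is 60 to 120 mm above the surface
- sightline (a point): point on the mirror's axis 25 mm above the surface, in the green pointer (tip 92 mm from the axis). The pointer is geared to turn twice as far as the mirror, the same way, so +x, along the pointer, is always the way the camera looks after reflection. z up. The camera sees the marker when this line, extended, passes under it. At rest it points almost at the camera
- lens (a point): front of the lens of the small black inspection camera, fixed to the mirror's foot 108 mm from the mirror's axis, 90 mm above the surface, looking straight at the mirror's axis. The camera's body (50 x 40 x 36 mm) reaches to 173 mm from the axis and 108 mm above the surface
- pot: loose dark red plastic pot, 124 mm across and 100 mm tall; origin at the centre of its underside
- beaker: loose glass beaker, 68 mm across and 90 mm tall; origin at the centre of its underside
- wash_bottle: loose white wash bottle with a red cap and spout, 64 mm across and 185 mm tall; origin at the centre of its underside
- pen: loose blue pen, 10 mm thick and about 130 mm long, lying on the bench; origin on its underside at mid length, x along it
- jar: loose amber glass jar with a blue cap, 60 mm across and 85 mm tall; origin at the centre of its underside
- brush: loose green-handled brush lying on the bench; origin on its underside, x along it

How it is judged (in metres and radians):
On the way, in this order (a step that is already met when the one before it is completed fails the run):
1. the valve is set half open, 45 degrees within 6, and let go (value of joint valve between 0.675 and 0.895 rad and contact force between the fingers and valve below 0.2 N), for 0.3 s.
2. the fingers hold the mirror so that the camera's reflected line of sight meets the marker (y of marker in the frame of sightline between -0.025 and 0.025 m and x of marker in the frame of sightline above 0.08 m and contact force between the fingers and mirror above 0.3 N and velocity of joint mirror between -0.1 and 0.1 rad/s), for 0.3 s.
At the end, for the whole second after the job is handed in: The valve stands at 0.785 rad within 0.11 with no finger on it, and the fingers hold the mirror (contact over 0.3 N), still (under 0.1 rad/s), with the reflected line of sight (the x axis of sightline) passing within 25 mm of the marker's centre seen from above, the marker ahead of it (all of step 1 and all of step 2); the arm keeps its last pose, push and grip.
It fails at once if a loose bystander (pot, beaker, wash bottle, pen, jar or brush) is pushed more than 30 mm from its place (distance of any of pot, beaker, wash_bottle, pen, jar, brush from where it was at the start of the episode above 0.03 m).
It also fails if it takes over 48 s, if anything falls off the work surface, if the arm or the gripper's body presses on something with over 40 N, if the wrist force passes 120 N, or if a joint passes its speed limit or range.

### The arm

A 6-joint arm with a two-finger parallel gripper is mounted at the origin on the work surface. World frame = base frame: x ahead of the robot, y to its left, z up, the work surface at z = 0. Lengths are in mm, angles in rad, forces in N, time in s.
With the tool pointing down it reaches from about 350 to 800 mm from the base axis. Payload 7.3 kg.
Tool frame: the origin (TCP) lies midway between the tips of the shut fingers; the grasp point (between the pads) lies 19 mm behind it (arm.hold_point_z is the distance from the TCP to the grasp point, in mm); y points along the fingers, x is the direction in which the jaws open and shut, and the axes are right-handed (so a half turn about y gives the same grasp; the last joint's range is limited). The gripper opens to 85 mm and grips with 20 to 120 N. Pads are 22 mm wide; open, the fingers measure 114 mm over their backs; the gripper's body (76 mm by 85 mm) begins 54 mm behind the grasp point. The pads swing forward as they close: fully open they stand 13 mm farther back than shut.
Start: joints at [1.192, 0.342, 1.524, -0, 1.275, -0.146], TCP at [121.102, 510.861, 231.322] pointing down, gripper open.
Joint ranges: [-2.53, 2.53], [-0.77, 2.02], [0.04, 2.7], [-1, 4.14], [0.28, 2.66], [-3.11, 3.11]. Speed limits (rad/s): [2.57, 2.57, 3.14, 3.14, 3.14, 3.14].

### API

Orientations are given as a unit quaternion [x, y, z, w].
In Python, from bench import arm, viewer, workorder gives the robot as it stands.
- The arm moves only by the tool step_arm, never from a script. Its argument "series" is a list of rows, each a list of 4 numbers: the shift along the tool's x, y, z in m, then the turn about the tool's y in rad. In form: [[tx, ty, tz, turn], ...]. A call has 1 to 12 rows; each row shifts and turns the commanded pose from where the row before left it, along the tool's axes as they then stand; what a row does not reach is not made up. A row lasts 1/12 s, in which the tool goes at most 41.7 mm and 7.16 degrees, less where a joint would pass 70% of its speed; a pose out of reach is approached as far as the arm can. A call is refused whole if a number of a shift passes 0.0417 or a number of a turn 0.125, either way. A call with a gripper value outside its range is refused whole. "claw" is the closure, from -1 (fully open) to 1 (shut), so that 0 is half open, set as the call begins (left out, the last holds). The fingers move at their own pace and stop on an object; "grip_force" is the grip in N (left out, the last holds). Time passes only in rows, so rows that do not move let the fingers close. It gives the time, the measured TCP pose, the force and the opening at its end, in the units of the state.
- arm.get_state(): the state, without advancing time (a new reading comes with each control period).
- viewer.grab_frame(name): name is "scene" or "top" or "wrist"; returns a dict with "img" (384x512x3 uint8, red, green, blue), "mtx" (3x3 intrinsics, pixels), "R" (3x3) and "t" (3): a world point X has camera coordinates R X + t; the wrist camera has in their place "T_tool_cam" (4x4, takes a point from camera to tool coordinates, whose origin is the TCP and whose axes are the tool frame's). Camera axes: x right, y down, z forward; pixel columns grow to the right and rows downward; lengths in mm; the calibration is good to about 2 mm. A picture is of the moment at which its call begins: read the wrist's pose just before it. There is no depth.
- workorder.close_job(): hands the job in, once; it reports no verdict.
The state is a dict: "time": time; "joint_pos": joint angles; "qd": joint speeds; "effort": joint torques, N m; "tcp_pos": TCP position; "tool_rot": TCP orientation; "ft_force": force on the tool from outside, world axes, zero at the start; "torque": the same for the moment, N m; "opening": finger opening in mm.
Only numpy, scipy, OpenCV 4.12 (cv2) and the standard library are available. Lean on these libraries where they do the work, as an engineer would, in place of code of your own. Each camera call takes 0.05 s, during which the arm holds its last target. There are 200 camera calls.

## Working session

There is one attempt and no reset: what is moved stays moved. The work goes in short steps, Python scripts to look and compute and a tool call to move; the robot and the scene stay as the last step left them, time stands still between calls to the robot, and variables do not carry over. Pictures are saved under pics/ and viewed, about 8 in all and at most 12, crops included, and the job is handed in when it is done.

Besides the shell and the picture viewer there is one more tool, called after ">>>" by a JSON object that holds its "fn" and its "kwargs", one argument or row to a line. step_arm: Moves the arm, as the interface text tells. Its arguments: {"type":"object","properties":{"series":{"type":"array"},"claw":{"type":"number"},"grip_force":{"type":"number"}},"required":["series"]}

```bash
mkdir -p pics; ls
python3 - <<'E'
from bench import arm, viewer
import cv2,numpy as np
s=arm.get_state(); print(s)
for n in("top","scene"):
    f=viewer.grab_frame(n); cv2.imwrite(f"pics/{n}0.png",f["img"][:,:,::-1]); np.savez(f"{n}0.npz",**f); print(n,f["mtx"],f["R"],f["t"])
E
```

```text
pics
{'time': 0.0, 'joint_pos': array([ 1.19200568e+00,  3.42744239e-01,  1.52502761e+00, -2.14069608e-05,
        1.27537571e+00, -1.46026795e-01]), 'qd': array([-0.00037103,  0.00014175,  0.00024645, -0.00025897,  0.00119348,
       -0.00089368]), 'effort': array([-5.05196185e-04, -4.33676040e+01, -2.46010208e+01, -1.69132195e-04,
        7.81376119e-03,  4.96490486e-05]), 'tcp_pos': array([120.94971301, 510.4676717 , 230.61108667]), 'tool_rot': array([ 0.55495664,  0.4380869 , -0.43903219, -0.55439493]), 'ft_force': array([ 0.71424691,  0.271048  , -0.51556073]), 'torque': array([-0.01427379, -0.04405053,  0.07639669]), 'opening': 84.99917649533626}
top [[368.19741102   0.         256.30367477]
 [  0.         368.19741102 189.85997562]
 [  0.           0.           1.        ]] [[ 0.00594886 -0.99997633  0.00345652]
 [-0.98017899 -0.00651552 -0.19800682]
 [ 0.19802465 -0.00221009 -0.98019455]] [  -1.8503986   622.48614061 1117.33114197]
scene [[361.66419977   0.         248.6934279 ]
 [  0.         361.66419977 193.23664707]
 [  0.           0.           1.        ]] [[ 0.16364373  0.98651021  0.00428158]
 [ 0.74292743 -0.12038008 -0.6584584 ]
 [-0.64906052  0.11093349 -0.75260494]] [ -96.51762239 -367.6144895  1404.21522299]
```

View pics/top0.png

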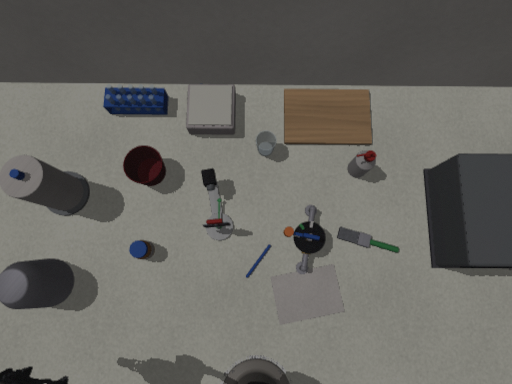

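View pics/scene0.png

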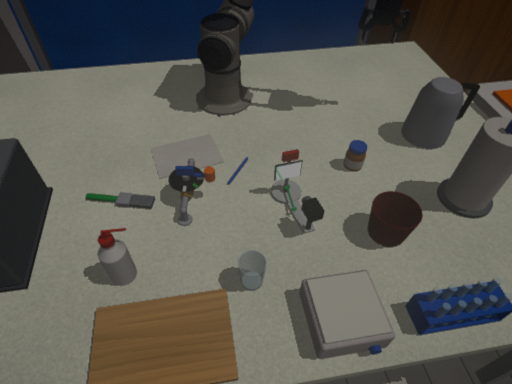

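```bash
cat > h.py <<'E'
import cv2,numpy as np
def ray(f,uv):
    d=np.linalg.inv(f["mtx"])@np.array([uv[0],uv[1],1.]); return -f["R"].T@f["t"], f["R"].T@d
def onplane(f,uv,z):
    c,d=ray(f,uv); return c+d*(z-c[2])/d[2]
def tri(f,a,g,b):
    c1,d1=ray(f,a);c2,d2=ray(g,b)
    s=np.linalg.lstsq(np.c_[d1,-d2],c2-c1,rcond=None)[0]
    return (c1+s[0]*d1+c2+s[1]*d2)/2, np.linalg.norm(c1+s[0]*d1-c2-s[1]*d2)
R={'orange':((6,130,110),(20,255,255)),'blue':((105,120,60),(125,255,255)),'red':((0,140,60),(5,255,255)),'green':((45,90,50),(85,255,255))}
def blobs(img,col,roi,amin=5):
    h=cv2.cvtColor(img,cv2.COLOR_RGB2HSV); m=cv2.inRange(h,*[np.array(v) for v in R[col]])
    if col=='red': m|=cv2.inRange(h,np.array((172,140,60)),np.array((180,255,255)))
    k=np.zeros_like(m); x0,y0,x1,y1=roi; k[y0:y1,x0:x1]=m[y0:y1,x0:x1]
    out=[]
    for i in range(1,(cc:=cv2.connectedComponents(k))[0]):
        p=np.argwhere(cc[1]==i)[:,::-1].astype(float)
        if len(p)<amin: continue
        c=p.mean(0); w,v=np.linalg.eigh(np.cov((p-c).T)); a=v[:,1]; pr=(p-c)@a
        out.append((len(p),c.round(1),(c+a*pr.min()).round(1),(c+a*pr.max()).round(1)))
    return out
E
python3 - <<'E'
from h import *
T=dict(np.load("top0.npz"));S=dict(np.load("scene0.npz"))
for n,f,rois in(("T",T,((270,200,340,280),(195,160,250,250))),("S",S,((150,140,230,230),(260,140,330,235)))):
    for i,(r,cs) in enumerate(zip(rois,(("orange","blue","green"),("red","green")))):
        for c in cs:
            for b in blobs(f["img"],c,r): print(n,i,c,b)
        x0,y0,x1,y1=r
        cr=cv2.resize(f["img"][y0:y1,x0:x1,::-1],(400,300) if 0 else None,fx=5,fy=5,interpolation=cv2.INTER_CUBIC)
        cv2.imwrite(f"pics/c{n}{i}.png",cr)
ims=[cv2.imread(f"pics/c{n}.png") for n in("T0","T1","S1")]
H=max(i.shape[0] for i in ims)
o=np.hstack([cv2.copyMakeBorder(i,0,H-i.shape[0],0,5,cv2.BORDER_CONSTANT) for i in ims]); print(o.shape)
o=cv2.resize(o,None,fx=.8,fy=.8); cv2.imwrite("pics/crops.png",cv2.convertScaleAbs(o,alpha=1.5))
E
```

```text
T 0 orange (64, array([288.6, 231. ]), array([291.8, 234.2]), array([285.8, 228.2]))
T 0 blue (96, array([307.6, 235.4]), array([319.1, 237.6]), array([294. , 232.8]))
T 0 green (18, array([301.4, 226.4]), array([300., 224.]), array([303.1, 229. ]))
T 1 red (53, array([214. , 221.1]), array([221.1, 220.3]), array([207. , 221.9]))
T 1 green (19, array([218.9, 202.8]), array([218.8, 199. ]), array([219.1, 210. ]))
S 0 orange (63, array([208.7, 169.8]), array([213.9, 169.3]), array([203.9, 170.2]))
S 0 blue (47, array([184.3, 167.5]), array([192.1, 168.1]), array([176. , 166.9]))
S 0 blue (25, array([196.7, 173.9]), array([201. , 174.3]), array([192.9, 173.6]))
S 0 green (17, array([194.9, 185. ]), array([196.6, 186.5]), array([192.8, 183.2]))
S 1 red (41, array([290.3, 152. ]), array([297.1, 150.7]), array([283.1, 153.4]))
S 1 green (51, array([289.4, 195.9]), array([285.9, 185.4]), array([294.1, 210. ]))
(475, 990, 3)
```

View pics/crops.png

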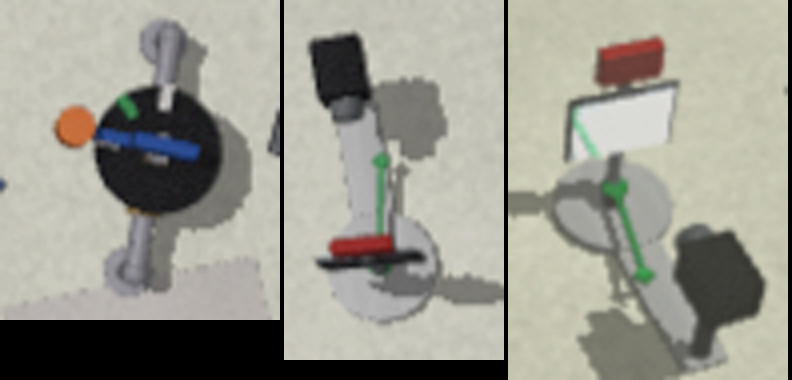

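Run:
```python
from h import *
T=dict(np.load("top0.npz"));S=dict(np.load("scene0.npz"))
P=lambda f,u,v,z:onplane(f,(u,v),z)[:2].round(1)
def px(x,y,sc=4,x0=0,y0=0): return x0+(x+.5)/sc-.5,y0+(y+.5)/sc-.5
a=tri(T,(288.6,231),S,(208.7,169.8));print("marker tri",a, P(T,288.6,231,104),P(S,208.7,169.8,97))
# dial circle in top crop: darkness mask
g=T["img"][200:280,270:340].max(2)
m=(T["img"][210:260,285:335].max(2)<45).astype(np.uint8)
c=max(cv2.findContours(m,0,2)[0],key=cv2.contourArea); e=cv2.fitEllipse(cv2.convexHull(c));print(e); print("dial",P(T,e[0][0]+285,e[0][1]+210,72))
# dial in scene
m=(S["img"][155:205,155:215].max(2)<45).astype(np.uint8)
c=max(cv2.findContours(m,0,2)[0],key=cv2.contourArea); e=cv2.fitEllipse(cv2.convexHull(c));print(e); print("dialS",P(S,e[0][0]+155,e[0][1]+155,72))
q=px(167,146,4,270,200);print("block c",P(T,*q,114))
print("green mark",P(T,301.4,226.4,72),P(S,194.9,185,72))
print("white mark",P(T,*px(166,96,4,270,200),72), "pipe ends",P(T,*px(162,40,4,270,200),45),P(T,*px(127,270,4,270,200),45))
print("bar tri",tri(T,(214,221.1),S,(290.3,152)),P(T,214,221.1,162),P(S,290.3,152,152))
print("bar ends",[P(T,*u,162) for u in((221.1,220.3),(207,221.9))],[P(S,*u,152) for u in((297.1,150.7),(283.1,153.4))])
x0,y0=195,160
print("tipT",P(T,*px(381-284,160,4,x0,y0),27),"S tip",P(S,*px(643-508,273,4,260,140),27),"S hub",P(S,*px(616-508,190,4,260,140),27))
print("disc T",P(T,*px(383-284,267,4,x0,y0),8),"S",P(S,*px(612-508,205,4,260,140),8))
print("cam T",P(T,*px(338-284,67,4,x0,y0),108))
```

```text
marker tri (array([487.6422253 , -95.52043704, 107.41891304]), np.float64(0.6387161495850575)) [487.9 -96.1] [477.2 -95.1]
((24.288631439208984, 27.36231231689453), (30.85549545288086, 31.280702590942383), 135.74208068847656)
dial [ 471.5 -162.9]
((28.902070999145508, 25.730600357055664), (19.837730407714844, 32.41332244873047), 98.6978759765625)
dialS [ 484.1 -167.5]
block c [ 472.2 -163.1]
green mark [ 505.3 -139.1] [ 505.4 -138.1]
white mark [ 514.2 -169.6] pipe ends [ 562.2 -171.6] [ 380.9 -140.1]
bar tri (array([510.06166481, 124.28499193, 161.55293064]), np.float64(1.603245188250954)) [509.8 123.4] [500.  128.5]
bar ends [array([512.3, 103.1]), array([507.4, 143.5])] [array([497.9, 148. ]), array([502.4, 107.9])]
tipT [596.1 124.7] S tip [594.3 125.9] S hub [514.9 125.4]
disc T [510.2 122.6] S [512.6 124.5]
cam T [654.9 151.7]
```

```bash
cat >> h.py <<'E'
from scipy.spatial.transform import Rotation as Ro
def plan(s,tgt,yaw):
    """tgt TCP mm; yaw = wanted angle (deg) of tool x in world. prints total shift in CURRENT tool axes (m) and turn"""
    M=Ro.from_quat(s["tool_rot"]).as_matrix(); cur=np.degrees(np.arctan2(M[1,0],M[0,0]))
    d=M.T@(np.array(tgt)-s["tcp_pos"])/1000
    t=-(yaw-cur+90)%180; t=t-180 if t>90 else t
    t=-((yaw-cur+90)%180-90)
    print("tcp",s["tcp_pos"].round(1),"toolx yaw",cur.round(1),"yaxis",M[:,1].round(3),"shift",d.round(4),"turn",np.radians(t).round(3),"j6",s["joint_pos"][5].round(2),"open",round(s["opening"],1),"F",s["ft_force"].round(1),"t",s["time"])
E
python3 - <<'E'
from h import *
from bench import arm
s=arm.get_state()
plan(s,(400,200,231),-13.7); plan(s,(471.5,-163,231),-13.7)
E
```

```text
tcp [121.  510.5 230.7] toolx yaw 76.7 yaxis [-0.001 -0.001 -1.   ] shift [-2.377e-01 -1.000e-04 -3.432e-01] turn -1.565 j6 -0.15 open 85.4 F [0.7 0.4 0.7] t 0.1
tcp [121.  510.5 230.7] toolx yaw 76.7 yaxis [-0.001 -0.001 -1.   ] shift [-5.745e-01  4.000e-04 -4.965e-01] turn -1.565 j6 -0.15 open 85.4 F [0.7 0.4 0.7] t 0.1
```

>>> {"fn": "step_arm", "kwargs": {
  "series": [
    [-0.0216,0,-0.0312,0],
    [-0.0216,0,-0.0312,0],
    [-0.0216,0,-0.0312,0],
    [-0.0216,0,-0.0312,0],
    [-0.0216,0,-0.0312,0],
    [-0.0216,0,-0.0312,0],
    [-0.0216,0,-0.0312,0],
    [-0.0216,0,-0.0312,0],
    [-0.0216,0,-0.0312,0],
    [-0.0216,0,-0.0312,0],
    [-0.0216,0,-0.0312,0]
  ],
  "claw": -1,
  "grip_force": 40
}}

```text
time: 1.02
tcp_pos: [401.0, 198.8, 231.2]
tool_rot: [-0.555, -0.438, 0.439, 0.555]
ft_force: [-0.2, 0.2, -0.3]
opening: 85.3
```

>>> {"fn": "step_arm", "kwargs": {
  "series": [
    [-0.0306,0,-0.0139,0],
    [-0.0306,0,-0.0139,0],
    [-0.0306,0,-0.0139,0],
    [-0.0306,0,-0.0139,0],
    [-0.0306,0,-0.0139,0],
    [-0.0306,0,-0.0139,0],
    [-0.0306,0,-0.0139,0],
    [-0.0306,0,-0.0139,0],
    [-0.0306,0,-0.0139,0],
    [-0.0306,0,-0.0139,0],
    [-0.0306,0,-0.0139,0]
  ]
}}

```text
time: 1.93
tcp_pos: [471.2, -163.9, 231.0]
tool_rot: [-0.554, -0.438, 0.439, 0.555]
ft_force: [0.9, 0.2, 0.6]
opening: 85.6
```

>>> {"fn": "step_arm", "kwargs": {
  "series": [
    [0,0,0,0.12],
    [0,0,0,0.12],
    [0,0,0,0.12],
    [0,0,0,0.12],
    [0,0,0,0.12],
    [0,0,0,0.12],
    [0,0,0,0.12],
    [0,0,0,0.12],
    [0,0,0,0.12],
    [0,0,0,0.12],
    [0,0,0,0.12],
    [0,0,0,0.12]
  ]
}}

```text
time: 2.93
tcp_pos: [471.1, -162.2, 230.9]
tool_rot: [-0.706, 0.038, -0.038, 0.706]
ft_force: [-0.6, -0.4, -0.1]
opening: 85.5
```

>>> {"fn": "step_arm", "kwargs": {
  "series": [
    [0,0,0,0.12],
    [0,0,0,0.017],
    [0,0,0,0],
    [0,0,0,0]
  ]
}}

```text
time: 3.27
tcp_pos: [471.2, -162.3, 231.1]
tool_rot: [-0.702, 0.083, -0.083, 0.702]
ft_force: [-0.3, -0.4, 0.1]
opening: 85.3
```

Run:
```python
from h import *
from bench import arm,viewer
s=arm.get_state(); plan(s,(471.5,-163,150),-13.7)
f=viewer.grab_frame("wrist"); np.savez("w1.npz",**f,tcp=s["tcp_pos"],q=s["tool_rot"]); cv2.imwrite("pics/w1.png",f["img"][:,:,::-1]); print(f["T_tool_cam"])
M=Ro.from_quat(s["tool_rot"]).as_matrix(); Tc=f["T_tool_cam"]
R=(M@Tc[:3,:3]).T; t=-R@(M@Tc[:3,3]+s["tcp_pos"]); g=dict(mtx=f["mtx"],R=R,t=t)
for c,z in(("orange",109),("blue",116),("green",72)):
    for b in blobs(f["img"],c,(0,0,512,384),30): print(c,b,[onplane(g,u,z)[:2].round(1) for u in b[1:]])
```

```text
tcp [ 471.2 -162.3  231.1] toolx yaw -13.5 yaxis [-0.  0. -1.] shift [ 0.0005  0.0811 -0.0007] turn 0.003 j6 -0.25 open 85.3 F [-0.3 -0.4  0.1] t 3.2667
[[ 9.99999579e-01 -9.33735618e-05  9.13345536e-04  8.39791881e-03]
 [-8.98303962e-04 -3.05008705e-01  9.52349139e-01 -1.42218014e+02]
 [ 1.89654108e-04 -9.52349558e-01 -3.05008660e-01  7.82835602e+01]
 [ 0.00000000e+00  0.00000000e+00  0.00000000e+00  1.00000000e+00]]
orange (1074, array([255.3,  95.2]), array([256.8,  76.7]), array([253.8, 114.1])) [array([489.8, -94.3]), array([494.1, -81.3]), array([ 485.3, -108. ])]
blue (1057, array([153.4,  24.1]), array([209.9,  49.1]), array([93.1, -2.6])) [array([430.4, -29.7]), array([465.1, -54.9]), array([394.9,  -3.8])]
blue (1234, array([256.4, 165.1]), array([255.5, 115.9]), array([257.2, 209. ])) [array([ 478.1, -147.2]), array([ 486.4, -109.1]), array([ 470. , -184.5])]
green (247, array([285.2, 136.9]), array([292.7, 128.7]), array([277.8, 144.9])) [array([ 508.1, -137.9]), array([ 516.3, -132.2]), array([ 499.9, -143.6])]
green (545, array([283.4, 330.2]), array([285.7, 308.4]), array([281. , 352.5])) [array([ 461.8, -350.6]), array([ 470.2, -322.6]), array([ 452.6, -380.7])]
```

View pics/w1.png

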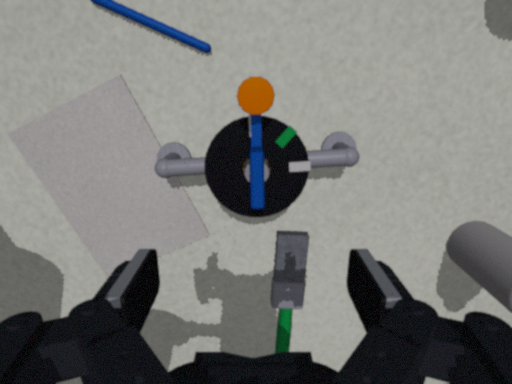

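>>> {"fn": "step_arm", "kwargs": {
  "series": [
    [0.0015,0.036,0.0005,0],
    [0,0.036,0,0],
    [0,0.036,0,0],
    [0,0.025,0,0],
    [0,0.012,0,0],
    [0,0,0,0],
    [0,0,0,0]
  ]
}}

```text
time: 3.9
tcp_pos: [472.8, -162.1, 86.1]
tool_rot: [-0.702, 0.084, -0.083, 0.702]
ft_force: [-0.2, -0.2, -0.5]
opening: 85.5
```

>>> {"fn": "step_arm", "kwargs": {
  "series": [
    [0,0,0,0],
    [0,0,0,0],
    [0,0,0,0],
    [0,0,0,0],
    [0,0,0,0],
    [0,0,0,0],
    [0,0,0,0],
    [0,0,0,0],
    [0,0,0,0],
    [0,0,0,0]
  ],
  "claw": 1
}}

```text
time: 4.73
tcp_pos: [474.5, -162.8, 87.4]
tool_rot: [0.702, -0.083, 0.086, -0.702]
ft_force: [3.5, 0.4, 5.7]
opening: 11.2
```

Run:
```python
from h import *
from bench import arm,viewer
s=arm.get_state(); plan(s,(472,-162,86),-54.9)
```

```text
tcp [ 474.5 -162.8   87.4] toolx yaw -13.7 yaxis [ 0.004 -0.001 -1.   ] shift [-0.0026  0.0014  0.0001] turn 0.719 j6 -0.24 open 11.2 F [3.5 0.4 5.7] t 4.7333
```

>>> {"fn": "step_arm", "kwargs": {
  "series": [
    [0.0015,0,0,0],
    [0,0,0,0.07],
    [0,0,0,0.07],
    [0,0,0,0.07],
    [0,0,0,0.07],
    [0,0,0,0.07],
    [0,0,0,0.07],
    [0,0,0,0.07],
    [0,0,0,0.07],
    [0,0,0,0.07],
    [0,0,0,0.07],
    [0,0,0,0.02]
  ]
}}

```text
time: 5.73
tcp_pos: [473.5, -162.1, 87.3]
tool_rot: [0.627, -0.328, 0.327, -0.627]
ft_force: [-5.9, 2.3, 14.5]
opening: 11.4
```

>>> {"fn": "step_arm", "kwargs": {
  "series": [
    [0,0,0,0],
    [0,0,0,0],
    [0,0,0,0]
  ]
}}

```text
time: 5.98
tcp_pos: [473.5, -162.1, 87.3]
tool_rot: [0.627, -0.327, 0.326, -0.627]
ft_force: [-6.0, 2.6, 14.3]
opening: 11.2
```

Run:
```python
from h import *
from bench import arm,viewer
s=arm.get_state(); plan(s,(472,-162,86),-54.9)
f=viewer.grab_frame("wrist"); cv2.imwrite("pics/w2.png",f["img"][:,:,::-1]); np.savez("w2.npz",**f)
```

```text
tcp [ 473.5 -162.1   87.3] toolx yaw -54.9 yaxis [-0.001  0.001 -1.   ] shift [-0.001   0.0013 -0.0012] turn -0.001 j6 0.48 open 11.2 F [-6.   2.6 14.3] t 5.9833
```

View pics/w2.png

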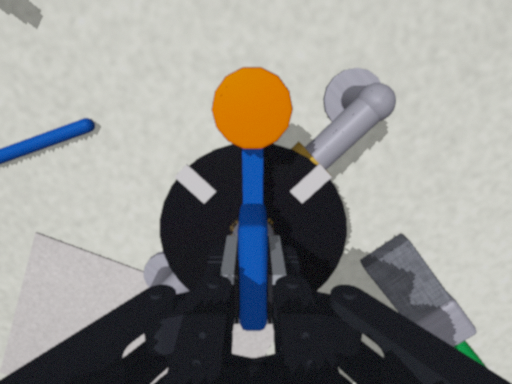

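>>> {"fn": "step_arm", "kwargs": {
  "series": [
    [0,0,0,0],
    [0,0,0,0],
    [0,0,0,0],
    [0,0,0,0],
    [0,0,0,0],
    [0,0,0,0],
    [0,0,0,0],
    [0,0,0,0]
  ],
  "claw": -1
}}

```text
time: 6.7
tcp_pos: [474.3, -162.5, 86.2]
tool_rot: [-0.627, 0.326, -0.326, 0.627]
ft_force: [0.2, 0.0, -0.5]
opening: 85.2
```

>>> {"fn": "step_arm", "kwargs": {
  "series": [
    [0,-0.03,0,0],
    [0,-0.036,0,0],
    [0,-0.036,0,0],
    [0,-0.036,0,0],
    [0,-0.02,0,0],
    [0,0,0,0],
    [0,0,0,0]
  ]
}}

```text
time: 7.28
tcp_pos: [474.7, -162.7, 245.2]
tool_rot: [-0.627, 0.325, -0.327, 0.627]
ft_force: [-0.1, 0.9, -0.4]
opening: 85.2
```

```bash
cat >> h.py <<'E'
def wcam(s,f):
    M=Ro.from_quat(s["tool_rot"]).as_matrix(); Tc=f["T_tool_cam"]; R=(M@Tc[:3,:3]).T
    return dict(mtx=f["mtx"],R=R,t=-R@(M@Tc[:3,3]+s["tcp_pos"]),img=f["img"])
E
python3 - <<'E'
from h import *
from bench import arm,viewer
s=arm.get_state(); plan(s,(511,124,240),5.7)
g=wcam(s,viewer.grab_frame("wrist"))
for c,z in(("orange",109),("blue",116),("green",72)):
    for b in blobs(g["img"],c,(0,0,512,384),30): print(c,b,[onplane(g,u,z)[:2].round(1) for u in b[1:]])
T=viewer.grab_frame("top"); print([ (b, onplane(T,b[1],104)) for b in blobs(T["img"],"orange",(270,190,340,280))])
np.savez("w3.npz",**g)
cv2.imwrite("pics/w3.png",g["img"][:,:,::-1])
E
```

```text
tcp [ 474.7 -162.7  245.2] toolx yaw -54.9 yaxis [ 0.002 -0.001 -1.   ] shift [-0.2139  0.005   0.1944] turn -1.058 j6 0.48 open 85.2 F [-0.1  0.9 -0.4] t 7.2833
orange (956, array([250.2,  96.3]), array([249.2,  78.8]), array([251.1, 114.1])) [array([ 530.5, -121.4]), array([ 541.3, -112.9]), array([ 519.2, -130.2])]
blue (775, array([105.2, 126.2]), array([154.9, 108.6]), array([ 55., 144.])) [array([442.8, -37.2]), array([478.5, -63.6]), array([405.5,  -9.7])]
blue (1141, array([250.6, 161.5]), array([250.4, 116. ]), array([250.7, 204. ])) [array([ 487.1, -152.2]), array([ 518.1, -130.3]), array([ 455.6, -174.3])]
green (538, array([397.5, 271.3]), array([379.6, 250. ]), array([419.2, 297.2])) [array([ 470.3, -362. ]), array([ 478.7, -328.1]), array([ 459.6, -405.3])]
[((63, array([297.2, 217.7]), array([300.7, 220.4]), array([293.7, 215. ])), array([ 528.4594997 , -122.78490082,  104.        ]))]
```

View pics/w3.png

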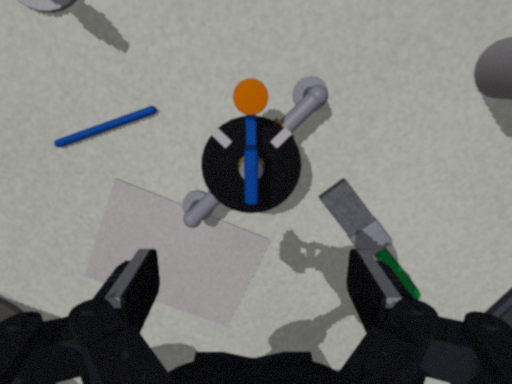

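>>> {"fn": "step_arm", "kwargs": {
  "series": [
    [-0.0267,0,0.0243,0],
    [-0.0267,0,0.0243,0],
    [-0.0267,0,0.0243,0],
    [-0.0267,0,0.0243,0],
    [-0.0267,0,0.0243,0],
    [-0.0267,0,0.0243,0],
    [-0.0267,0,0.0243,0],
    [-0.0267,0,0.0243,0]
  ]
}}

```text
time: 8.05
tcp_pos: [510.0, 125.7, 242.5]
tool_rot: [0.628, -0.327, 0.325, -0.627]
ft_force: [0.3, -0.9, 0.1]
opening: 85.4
```

>>> {"fn": "step_arm", "kwargs": {
  "series": [
    [0,0,0,-0.118],
    [0,0,0,-0.118],
    [0,0,0,-0.118],
    [0,0,0,-0.118],
    [0,0,0,-0.118],
    [0,0,0,-0.118],
    [0,0,0,-0.118],
    [0,0,0,-0.118],
    [0,0,0,-0.118],
    [0,0,0,0],
    [0,0,0,0]
  ]
}}

```text
time: 8.97
tcp_pos: [510.3, 123.9, 242.9]
tool_rot: [0.706, 0.034, -0.036, -0.706]
ft_force: [0.0, 0.2, 0.7]
opening: 85.3
```

Run:
```python
from h import *
from bench import arm,viewer
s=arm.get_state(); plan(s,(511,124,136),5.7)
g=wcam(s,viewer.grab_frame("wrist"))
for c,z in(("red",165),("green",27)):
    for b in blobs(g["img"],c,(0,0,512,384),30): print(c,b,[onplane(g,u,z)[:2].round(1) for u in b[1:]])
np.savez("w4.npz",**g)
cv2.imwrite("pics/w4.png",g["img"][:,:,::-1])
```

```text
tcp [510.3 123.9 242.9] toolx yaw 5.7 yaxis [-0.003 -0.    -1.   ] shift [0.001  0.1069 0.    ] turn -0.0 j6 -0.01 open 85.3 F [0.  0.2 0.7] t 8.9667
red (931, array([256.2, 191.3]), array([255.8, 158.9]), array([256.7, 224. ])) [array([512.2, 130.1]), array([509.5, 153.4]), array([515.1, 105. ])]
green (423, array([296.4, 159.6]), array([335. , 163.7]), array([256.3, 155.4])) [array([559. , 126.8]), array([602.8, 126.5]), array([513.7, 127.1])]
```

View pics/w4.png

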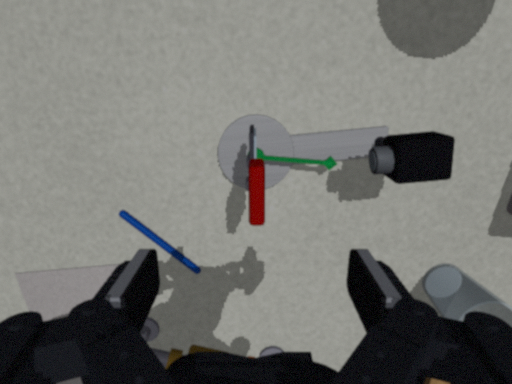

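>>> {"fn": "step_arm", "kwargs": {
  "series": [
    [0.0025,0.036,0.002,0],
    [0,0.036,0,0],
    [0,0.025,0,0],
    [0,0.01,0,0],
    [0,0,0,0],
    [0,0,0,0]
  ]
}}

```text
time: 9.52
tcp_pos: [513.5, 126.3, 137.8]
tool_rot: [-0.706, -0.036, 0.036, 0.706]
ft_force: [1.3, -0.3, 0.3]
opening: 85.3
```

>>> {"fn": "step_arm", "kwargs": {
  "series": [
    [0,0,0,0],
    [0,0,0,0],
    [0,0,0,0],
    [0,0,0,0],
    [0,0,0,0],
    [0,0,0,0],
    [0,0,0,0],
    [0,0,0,0],
    [0,0,0,0],
    [0,0,0,0]
  ],
  "claw": 1
}}

```text
time: 10.35
tcp_pos: [512.5, 126.2, 137.8]
tool_rot: [0.706, 0.036, -0.037, -0.706]
ft_force: [-4.6, -0.3, 5.7]
opening: 11.4
```

Run:
```python
from h import *
from bench import arm,viewer
s=arm.get_state(); plan(s,(513,126,136),-37)
# needed turn: pointer dir ~0.3deg now
for ax in((513,126.5),(511,124)):
    d=np.array((529,-122.5))-ax; print(np.degrees(np.arctan2(d[1],d[0])))
```

```text
tcp [512.5 126.2 137.8] toolx yaw 5.9 yaxis [-0.001 -0.    -1.   ] shift [ 0.0005  0.0018 -0.0002] turn 0.749 j6 -0.01 open 11.4 F [-4.6 -0.3  5.7] t 10.35
-86.3233981132111
-85.82354248111605
```

>>> {"fn": "step_arm", "kwargs": {
  "series": [
    [-0.001,0,0,0.04],
    [0,0,0,0.07],
    [0,0,0,0.07],
    [0,0,0,0.07],
    [0,0,0,0.07],
    [0,0,0,0.07],
    [0,0,0,0.07],
    [0,0,0,0.07],
    [0,0,0,0.07],
    [0,0,0,0.07],
    [0,0,0,0.05],
    [0,0,0,0.035]
  ]
}}

```text
time: 11.35
tcp_pos: [513.1, 126.0, 137.8]
tool_rot: [-0.669, 0.227, -0.228, 0.67]
ft_force: [2.6, -0.8, 1.7]
opening: 11.6
```

>>> {"fn": "step_arm", "kwargs": {
  "series": [
    [0,0,0,0],
    [0,0,0,0],
    [0,0,0,0],
    [0,0,0,0]
  ]
}}

```text
time: 11.68
tcp_pos: [513.0, 126.0, 137.8]
tool_rot: [-0.67, 0.225, -0.227, 0.67]
ft_force: [3.5, -1.1, 3.5]
opening: 11.0
```

Run:
```python
from h import *
from bench import arm,viewer
s=arm.get_state(); plan(s,(513,126,136),-37)
g=wcam(s,viewer.grab_frame("wrist"))
T=viewer.grab_frame("top");S=viewer.grab_frame("scene")
for n,f,r in(("W",g,(0,0,512,384)),("T",T,(190,180,340,270)),("S",S,(150,140,330,235))):
  for c,z in(("green",27),("orange",104)):
    for b in blobs(f["img"],c,r): print(n,c,b,[onplane(f,u,z)[:2].round(1) for u in b[1:]])
o=[cv2.resize(f["img"],None,fx=1,fy=1) for f in(g,)]+[cv2.resize(T["img"][170:290,180:340],(512,384),interpolation=2)]
cv2.imwrite("pics/m1.png",cv2.convertScaleAbs(cv2.resize(np.hstack(o)[:,:,::-1],(800,300)),alpha=1.4))
```

```text
tcp [513.  126.  137.8] toolx yaw -37.3 yaxis [ 0.002 -0.    -1.   ] shift [ 0.      0.0018 -0.    ] turn -0.005 j6 0.75 open 11.0 F [ 3.5 -1.1  3.5] t 11.6833
W green (780, array([284.6, 218.8]), array([249.6, 177.8]), array([320.8, 261. ])) [array([517.1,  86.7]), array([515.4, 132.9]), array([519. ,  34.9])]
T green (9, array([243.7, 224. ]), array([241., 224.]), array([245., 224.])) [array([516.5,  42.2]), array([516.4,  50.9]), array([516.5,  37.9])]
T green (5, array([231., 225.]), array([229., 225.]), array([233., 225.])) [array([513. ,  83.2]), array([512.9,  89.7]), array([513. ,  76.8])]
T orange (63, array([297.2, 217.7]), array([300.7, 220.4]), array([293.7, 215. ])) [array([ 528.5, -122.8]), array([ 520.3, -133.3]), array([ 536.7, -112.2])]
S green (6, array([287.8, 186.5]), array([289. , 186.6]), array([286. , 186.3])) [array([513. , 129.4]), array([514. , 132.8]), array([511.4, 124.3])]
S green (35, array([265.6, 190.1]), array([277., 188.]), array([256.9, 191.6])) [array([516.5,  62.1]), array([513.7,  96.7]), array([518.2,  36. ])]
S orange (72, array([200.2, 181.6]), array([205.1, 180.9]), array([194.9, 182.4])) [array([ 525.2, -121.8]), array([ 524.7, -108.6]), array([ 525.9, -136. ])]
```

View pics/m1.png

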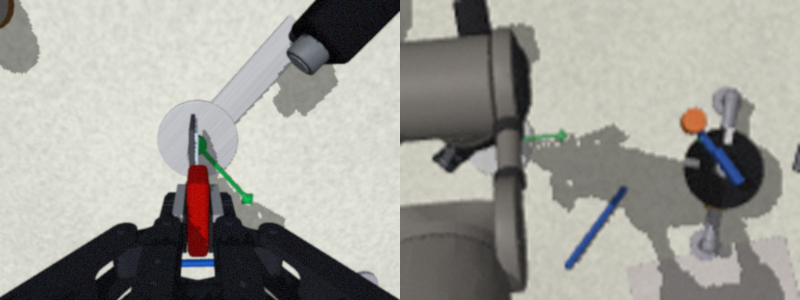

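>>> {"fn": "step_arm", "kwargs": {
  "series": [
    [0,0,0,0],
    [0,0,0,0],
    [0,0,0,0],
    [0,0,0,0],
    [0,0,0,0],
    [0,0,0,0]
  ]
}}

```text
time: 12.33
tcp_pos: [513.0, 126.0, 137.8]
tool_rot: [-0.67, 0.226, -0.227, 0.67]
ft_force: [5.7, -2.5, 4.5]
opening: 11.6
```

Run:
```python
from h import *
from bench import arm,workorder
plan(arm.get_state(),(513,126,138),-37.3)
print(workorder.close_job())
```

```text
tcp [513.  126.  137.8] toolx yaw -37.3 yaxis [ 0.002 -0.    -1.   ] shift [-0.     -0.0002  0.    ] turn -0.001 j6 0.75 open 11.6 F [ 5.7 -2.5  4.5] t 12.3333
the job is handed in; nothing more can be done
None
```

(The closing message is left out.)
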